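Set the height stop on the setting arbor and lock it with the jam nut

ROBOT

A 7-joint arm with a two-finger parallel gripper is mounted at the origin on a cart in front of the work surface, level with it; the furniture and walls round the work are solid. World frame = base frame: x ahead of the robot, y to its left, z up, the work surface at z = 0. Lengths are in mm, angles in rad, forces in N, time in s.
With the tool pointing down it reaches from about 400 to 875 mm from the base axis. Payload 4.4 kg.
Tool frame: the origin (TCP) lies on the centre line of the jaws, within the pads' length; the fingertips stand 25 mm ahead of it and the grasp point (between the pads) lies 6 mm ahead of it (ctrl.finger_overhang is the distance from the TCP to the fingertips, in mm); z points along the fingers, y is the line along which they close (so a half turn about z gives the same grasp; the last joint's range is limited). The gripper opens to 85 mm and grips with 20 to 120 N. Pads are 22 mm wide; open, the fingers measure 114 mm over their backs; the gripper's body (76 mm by 85 mm) begins 54 mm behind the grasp point. The pads swing forward as they close: fully open they stand 13 mm farther back than shut.
Start: joints at [1.231, 0.628, 0.038, 1.517, -0.027, 0.996, -0.02], TCP at [175.781, -625.794, 256.313] pointing down, gripper open.
Joint ranges: [-3.06, 3.06], [-0.37, 2.12], [-1.25, 1.32], [0.18, 2.47], [-1.1, 4.24], [0.23, 1.98], [-2.94, 2.94]. Speed limits (rad/s): [2.57, 2.57, 3.14, 3.14, 3.14, 3.14, 3.14].

INTERFACE

Orientations are given as [roll, pitch, yaw] about the fixed x, y, z axes, in that order (R = Rz(yaw) Ry(pitch) Rx(roll)).
In Python, from cell import ctrl gives the robot as it stands. The module is installed in compiled form; this text tells all that it offers.
- The arm moves only by the tool play_rows, never from a script. Its argument "targets" is a list of rows, each a list of 5 numbers: the closure, from 0 (fully open) to 1 (shut), then the shift along the tool's x, y, z in cm, then the turn about the tool's z in degrees. In form: [[gripper, dx, dy, dz, spin], ...]. A call has 1 to 10 rows; each row is the pose to reach, as a shift and turn from the pose commanded when the call began, along the tool's axes at that moment; what a row does not reach only later rows make up. A row lasts 1/10 s, in which the tool goes at most 50 mm and 8.59 degrees, less where a joint would pass 70% of its speed; a pose out of reach is approached as far as the arm can. A call with a gripper value outside its range is refused whole. The fingers move at their own pace and stop on an object; the grip force is fixed at half the most. Time passes only in rows, so rows that repeat a pose let the fingers close. It gives the time, the measured TCP pose, the force, the opening and the grip force at its end, in the units of the state.
- ctrl.read_state(): the state, without advancing time (a new reading comes with each control period).
- ctrl.get_image(name): name is "scene" or "top" or "wrist"; returns (picture, depth): 384x512x3 uint8, red, green, blue; 384x512 float32, mm along the optical axis (not along the pixel's ray), 0 where there is no reading.
- ctrl.calibration(name): a dict with "vfov" (degrees; the focal length in pixels is half the picture's height over the tangent of half this angle, whatever the lens; pixels are square), "cx", "cy" (the principal point, pixels), "extrinsics" (4x4, takes a point from camera to world coordinates); the wrist camera has in their place "mount" (4x4, takes a point from camera to tool coordinates, whose origin is the TCP and whose axes are the flange's). Camera axes: x right, y down, z forward; pixel columns grow to the right and rows downward; lengths in mm; the calibration is good to about 2 mm. A picture is of the moment at which its call begins: read the wrist's pose just before it. calibration takes no time and is no camera call.
- ctrl.finish_job(): hands the job in; it is judged then, once.
Trained networks look in the newest picture that a camera, given by its name, has taken for a name from the list of things; names that differ only in an ending like _2 or _b are one class to them, and where a whole thing is asked for, a point or a joint stands for the part that bears it (a point fixed in the world has none). Each returns a list of dicts, best first, with "confidence" (0 to 1); they miss things now and then, are a little off and sometimes report something else, mostly with a low value. They report only what shows in the picture. A call takes as long as a camera call.
- ctrl.search_frame(camera, name): "bbox" ([left, top, right, bottom] in pixels, round what is visible of it).
- ctrl.trace(camera, name): "pixels" (384x512 bool, what is visible of it) and "bbox" ([left, top, right, bottom] in pixels, round what is visible of it).
The state is a dict: "clock": time; "qpos": joint angles; "qd": joint speeds; "tau": joint torques, N m; "eef_pos": TCP position; "tool_rot": TCP orientation; "force": force on the tool from outside, world axes, zero at the start; "torque": the same for the moment, N m; "width": finger opening in mm; "gripper_force": force on a finger pad.
Only numpy, scipy, OpenCV 4.12 (cv2) and the standard library are available. Lean on these libraries where they do the work, as an engineer would, in place of code of your own. Each camera call takes 0.05 s, during which the arm holds its last target. There are 200 camera calls.

TASK

Set the height stop: push the plunger of the stand straight down by its knob until its tip just rests on the top of the steel arbor standing beneath it, pressing lightly and never hard enough to mark the arbor. Then run the hexagon lock nut down clockwise on the threaded body until you feel the spring washer take up, and nip it up to about 0.3 newton metres, so that the setting is locked with the plunger still resting on the arbor. Leave the arbor in its place and do not disturb the other things on the bench.

Things in the scene. Friction and masses are not known exactly. Their poses are not given: they have to be found in the camera images.
- stand: Grey stand of the height stop, fixed on levelling feet that lift it 2 to 8 mm off the bench. Origin on the plunger's vertical axis at the base plate's underside; x towards the column, z up; heights below are from this origin. Base plate 160 x 100 x 14 mm (x from -50 to +110), column at the back, arm 40 mm wide from 132 to 150 mm. Only the threaded body stands higher.
- washer_top (a point): Top of the dark spring washer (37 mm across) on the plunger axis, 164.5 mm above the stand's origin. The washer lies on the round steel shoulder (36 mm across, 150 to 162 mm high) of the fixed threaded body in the arm; above it stands the M24 thread, pitch 3 mm, top at 187 mm. The nut must come down on this washer.
- collet: Small steel segment of the collet in the mouth of the threaded body, between nut and plunger (hidden under the knob, nothing to handle). Origin on the plunger axis. As the nut is tightened on the washer it slides towards the column, closing on the plunger, by 0.4 mm for each radian of tightening; this is far too little to measure.
- plunger: Steel plunger, 14 mm thick, 90 mm long with its knob; slides straight up and down through the threaded body and stays where left. Origin at its lower tip, z up. The tip starts 10 to 22 mm above the arbor. About 4 N pushes it down; once it rests on the arbor the push rises some 13 N per mm. More than 25 N between tip and arbor marks the arbor.
- knob_top (a point): Centre of the flat top of the plunger's dark knurled knob, 25 mm across, 12 mm high, 90 mm above the tip. Push here straight down. With the plunger on the arbor it is 202 mm above the stand's origin, about 17 mm above the nut's top.
- lock_nut: Plated hexagon nut (M24, 41 mm across flats, 47 over corners, 20 mm high) on the threaded body under the knob. Origin on its axis at its underside, z up; y is square to one pair of flats (the others lie 60 and 120 degrees from it). Clockwise from above runs it down, 3 mm a turn, against 0.05 N m of drag. It starts 0.2 to 0.55 turn short of the washer.
- nut_flats (a point): Point on the nut's axis 11 mm above its underside, where the flats are gripped from above, fingers either side of the knob; fingertips have 12 mm of room below the underside. Where the nut meets the washer must be felt: from there torque grows by 0.5 N m per radian (0.12 more while turning). 0.3 N m is right, under 0.15 loose, over 0.5 spoils the washer. Let go, it springs back a little but stays.
- arbor: Setting arbor: stepped steel arbor standing on the stand's base plate under the plunger, against two small dowels; 98 mm high, base 43 mm across up to 56 mm, above that a shank 24 mm across with a flat top. Origin at the centre of its underside, on the plunger axis, 14 mm above the stand's origin; z up. 0.4 kg, loose.
- spare_nut: Loose hexagon nut like the lock nut (41 mm across flats, 20 mm high) lying on the bench, a bystander. Origin at the centre of its underside.
- spacer_ring: Steel spacer ring, 54 mm across, 12 mm high, lying on the bench, a bystander. Origin at the centre of its underside.
- wrench_17: Combination wrench, 175 mm long, lying on the bench, a bystander. Origin under its middle, y along it.
- wrench_22: Combination wrench, 219 mm long, lying on the bench, a bystander. Origin under its middle, y along it.
- hex_adapter: Plated hexagon adapter, 51 x 44 mm, 94 mm high, standing upright on the bench, a bystander. Origin at the centre of its underside.
- coupler_body: Plated quick coupler, 41 x 93 x 37 mm, lying on the bench, a bystander. Origin under its middle, y along it.
- bore_sleeve: Ground steel sleeve, 35 mm across, 106 mm long, lying on the bench, a bystander. Origin under its middle, y along it.
- brass_valve: Brass relief valve, 44 x 118 x 46 mm, lying on the bench, a bystander. Origin under its middle, y along it.

How it is judged (in metres and radians):
On the way, in this order (a step that is already met when the one before it is completed fails the run):
1. the plunger has been pushed down and its tip rests on the arbor (contact force between plunger and arbor above 0.5 N), for 0.2 s.
2. the lock nut has been run down on its washer and tightened so that the collet closes on the plunger by 0.12 mm or more, the plunger still resting on the arbor (x of collet in the frame of stand above 0.00012 m and contact force between plunger and arbor above 0.5 N), for 0.1 s.
At the end, for the whole second after the job is handed in: The lock nut is tight (collet left closed by more than 0.06 mm, as 0.15 N m or more does) and not overtightened, the plunger's tip rests on the arbor with more than 0.5 N, the arbor stands upright (0.05 rad) within 6 mm of the plunger axis, all let go and at rest (x of collet in the frame of stand above 6e-05 m and contact force between plunger and arbor above 0.5 N and horizontal distance between arbor and stand below 0.006 m and angle between arbor's own z axis and vertical below 0.05 rad and linear speed of plunger below 0.01 m/s); the robot touches nothing.
It fails at once if the plunger pressed on the arbor with more than 25 N (contact force between plunger and arbor above 25 N).
It fails at once if the lock nut was overtightened (beyond 0.5 N m, collet closed by more than 0.4 mm) (x of collet in the frame of stand above 0.0004 m).
It fails at once if the arbor was shifted or knocked over (distance of arbor from where it was at the start of the episode above 0.008 m).
It fails at once if a bystander on the bench was disturbed by more than 15 mm (distance of any of spare_nut, spacer_ring, wrench_17, wrench_22, hex_adapter, coupler_body, bore_sleeve, brass_valve from where it was at the start of the episode above 0.015 m).
It also fails if it takes over 67 s, if anything falls off the work surface, if the arm or the gripper's body presses on something with over 40 N, if the wrist force passes 120 N, or if a joint passes its speed limit or range.

## Working session

There is one attempt and no reset: what is moved stays moved. The work goes in short steps, Python scripts to look and compute and a tool call to move; the robot and the scene stay as the last step left them, time stands still between calls to the robot, and variables do not carry over. Pictures are saved under pics/ and viewed, at most 10 in all, crops included, and the job is handed in when it is done.

Besides the shell and the picture viewer there is one more tool, called as name(argument=value, ...) on one line, values as JSON. play_rows: Moves the arm, as the interface text tells. Its arguments: {"type":"object","properties":{"targets":{"type":"array"}},"required":["targets"]}

```bash
mkdir -p pics; cat > h.py <<'E'
import numpy as np, cv2
from cell import ctrl
from scipy.spatial.transform import Rotation as R
def tool():
    s=ctrl.read_state(); T=np.eye(4); T[:3,:3]=R.from_euler('xyz',s['tool_rot']).as_matrix(); T[:3,3]=s['eef_pos']; return T
def cam(n):
    T=tool() if n=='wrist' else None
    im,d=ctrl.get_image(n); c=ctrl.calibration(n)
    E=T@np.array(c['mount']) if n=='wrist' else np.array(c['extrinsics'])
    f=192/np.tan(np.radians(c['vfov'])/2)
    v,u=np.mgrid[:384,:512]
    P=np.stack([(u-c['cx'])/f*d,(v-c['cy'])/f*d,d],-1)@E[:3,:3].T+E[:3,3]
    P[d<=0]=np.nan
    return im,d,P,E,f,c
def save(im,n): cv2.imwrite('pics/'+n+'.png',cv2.cvtColor(im,cv2.COLOR_RGB2BGR))
E
python3 - <<'E'
from h import *
s=ctrl.read_state(); print(s)
ims=[]
for n in ['scene','top']:
    im,d,P,E,f,c=cam(n); ims.append(im); print(n,E[:3,3].round(),f)
    for o in ['stand','knob_top','lock_nut','arbor']:
        r=ctrl.trace(n,o)
        for x in r[:2]:
            m=x['pixels']; q=P[m]; q=q[~np.isnan(q[:,0])]
            print(n,o,round(x['confidence'],2),np.round(x['bbox']),np.median(q,0).round(1) if len(q) else None, np.percentile(q[:,2],[2,98]).round(1) if len(q) else '')
save(cv2.resize(np.vstack(ims),(600*512//768*1,600)) if 0 else cv2.resize(np.hstack(ims),(800,300)),'a')
E
```

```text
{'clock': 0.0, 'qpos': array([ 1.23120809,  0.62933599,  0.03846575,  1.51837052, -0.02699347,
        0.99631125, -0.01997585]), 'qd': array([-3.24451708e-04, -1.89095162e-03,  2.21455822e-05,  6.60763864e-04,
       -3.69839779e-04, -2.11155018e-03, -9.90219716e-04]), 'tau': array([ 4.35796237e-04, -5.63400435e+01,  1.22665823e+00, -1.93437159e+01,
        1.10451481e-02,  1.05519631e-02, -6.77296171e-06]), 'eef_pos': array([ 175.60344496, -625.22545785,  255.39525734]), 'tool_rot': array([-3.13968673e+00,  4.42353287e-05,  2.73796677e-01]), 'force': array([0.06040469, 0.22645333, 0.17088607]), 'torque': array([ 0.00814667,  0.02885362, -0.00444505]), 'gripper_force': 0.0, 'width': 85.10503240179445}
scene [  71. -117.  907.] 435.6044897501544
scene stand 0.59 [276. 199. 320. 294.] [534.2  94.2  19.6] [  8.1 226.7]
scene knob_top 0.74 [296. 210. 310. 225.] [527.9  88.  225.9] [192.8 229. ]
scene lock_nut 0.63 [290. 219. 312. 240.] [520.7  83.6 188.1] [143.4 191.5]
scene lock_nut 0.45 [259. 170. 276. 207.] [660.2 256.2  68.4] [ 8.7 96. ]
scene arbor 0.65 [289. 246. 306. 273.] [520.5  84.9  63.4] [ 24.3 115.9]
top [ 457.  218. 1052.] 354.6377594988773
top knob_top 0.53 [308. 197. 318. 206.] [530.5  91.1 226.7] [219.3 229.9]
top lock_nut 0.47 [303. 197. 321. 213.] [524.5 100.6 189. ] [183.9 191.7]
```

View pics/a.png

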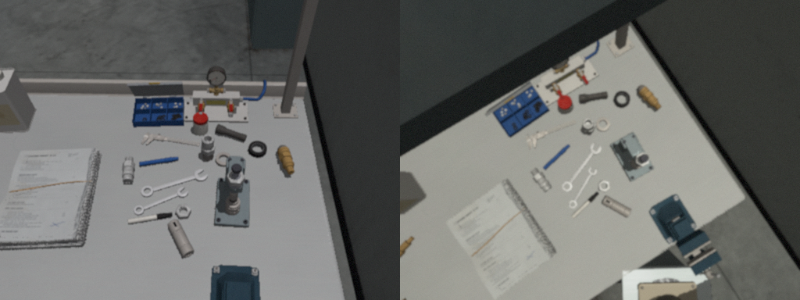

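The stand's plunger axis is near (530, 91), with the knob top at about z = 227. In the scene view the knob is at about pixel (303, 217) and the wrenches lie to its left. I'll raise the tool and cross over.

play_rows(targets=[[0,0,0,-4,0],[0,1,-1,-9,0],[0,4,-4.4,-9,0],[0,7,-7.8,-9,0],[0,10.4,-11.5,-9,0],[0,13.8,-15.2,-9,0],[0,17.2,-19,-9,0],[0,20.6,-22.8,-9,0],[0,24,-26.6,-9,0],[0,27,-30,-9,0]])

```text
clock: 1.5
eef_pos: [355.3, -262.0, 346.7]
tool_rot: [3.141, -0.001, 0.274]
force: [1.7, -0.7, 0.6]
width: 85.3
gripper_force: 0.0
```

```bash
python3 - <<'E'
from h import *
s=ctrl.read_state(); print(s['qpos'].round(3),s['eef_pos'].round(1),s['tool_rot'].round(3),ctrl.finger_overhang)
print(np.array(ctrl.calibration('wrist')['mount']).round(3))
E
```

```text
[ 0.635  0.22  -0.077  1.934  0.02   0.988 -0.749] [ 355.3 -262.   346.7] [ 3.141e+00 -1.000e-03  2.740e-01] 25.0
[[-1.00000e-03 -9.58000e-01 -2.86000e-01  7.30860e+01]
 [ 1.00000e+00 -1.00000e-03  0.00000e+00  4.15000e-01]
 [-0.00000e+00 -2.86000e-01  9.58000e-01 -1.17928e+02]
 [ 0.00000e+00  0.00000e+00  0.00000e+00  1.00000e+00]]
```

play_rows(targets=[[0,3.2,-3.5,0,-8],[0,6.4,-7,0,-16],[0,9.6,-10.6,0,-24],[0,12.8,-14.2,0,-32],[0,16,-17.7,0,-40],[0,19.2,-21.2,0,-48],[0,22.4,-24.8,0,-56],[0,25,-27.6,0,-64],[0,26.4,-29.2,0,-72],[0,26.4,-29.2,0,-72]])

```text
clock: 2.5
eef_pos: [530.5, 92.5, 346.3]
tool_rot: [3.141, -0.003, 1.538]
force: [-0.2, 0.2, -0.2]
width: 85.5
gripper_force: 0.0
```

```bash
python3 - <<'E'
from h import *
s=ctrl.read_state(); print(s['qpos'].round(3),s['eef_pos'].round(1),s['tool_rot'].round(3))
im,d,P,E,f,c=cam('wrist')
for o in ['knob_top','lock_nut','stand']:
    for x in ctrl.trace('wrist',o)[:2]:
        m=x['pixels']; q=P[m]; q=q[~np.isnan(q[:,0])]
        print(o,round(x['confidence'],2),np.round(x['bbox']),np.median(q,0).round(1),np.percentile(q[:,2],[2,50,98]).round(1))
np.savez('w1',im=im,P=P)
save(im,'b')
E
```

```text
[ 0.121  0.406 -0.498  1.696  0.211  1.092 -0.473] [530.5  92.5 346.3] [ 3.141e+00 -3.000e-03  1.538e+00]
knob_top 0.95 [238. 177. 267. 211.] [532.1  93.6 226.9] [217.3 226.9 228.4]
lock_nut 0.87 [232. 160. 277. 193.] [533.4 102.9 189.3] [177.  189.3 191. ]
stand 0.7 [213.  94. 336. 212.] [558.2 116.6 153.2] [ 16.2 153.2 227.6]
```

View pics/b.png

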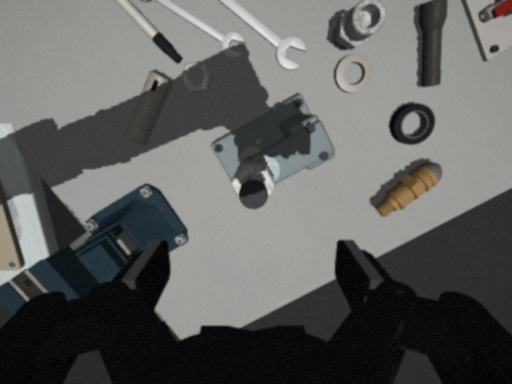

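The knob is at pixel (253, 193) with the nut behind it, and the jaws are in the foreground. Next I'll work out the knob centre and the nut orientation.

```bash
python3 - <<'E'
from h import *
z=np.load('w1.npz');P=z['P'];im=z['im']
near=np.hypot(P[...,0]-531,P[...,1]-92)<35
def circ(m):
    pts=P[m][:,:2]; (c,r)=cv2.minEnclosingCircle(pts.astype(np.float32)); return np.round(c,1),round(r,1),len(pts),pts.mean(0).round(1)
print('knob',circ(near&(abs(P[...,2]-227.5)<2.5)))
m=near&(abs(P[...,2]-189.5)<3); print('nut',circ(m), np.median(P[m][:,2]))
print(cv2.minAreaRect(P[m][:,:2].astype(np.float32)))
m=near&(abs(P[...,2]-153)<3);print(np.median(P[m][:,2]))
v=cv2.resize(im[120:240,200:310],(733,800)[:2] if 0 else (550,600),interpolation=cv2.INTER_CUBIC);save(v,'c')
E
```

```text
knob (array([532.1,  91.7]), 13.0, 599, array([532.1,  92.2]))
nut (array([532. ,  91.6]), 23.3, 775, array([532.2,  99.2])) 189.44581874011226
((531.1849975585938, 93.48013305664062), (40.937278747558594, 42.64798355102539), 25.021421432495117)
153.9048045351841
```

View pics/c.png

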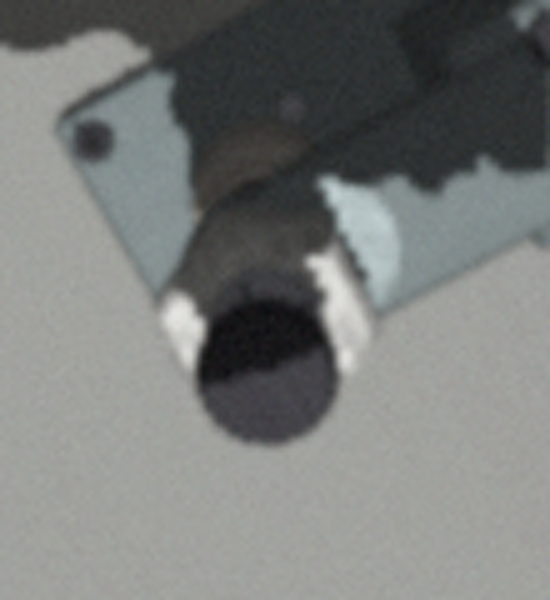

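play_rows(targets=[[1,-0.08,0.15,0,0],[1,-0.08,0.15,-0.0,0],[1,-0.08,0.15,1,0],[1,-0.08,0.15,3,0],[1,-0.08,0.15,5,0],[1,-0.08,0.15,6.5,0],[1,-0.08,0.15,8,0],[1,-0.08,0.15,8.4,0],[1,-0.08,0.15,8.4,0]])

```text
clock: 3.6
eef_pos: [530.8, 87.4, 261.5]
tool_rot: [-3.14, 0.0, 1.53]
force: [0.7, -1.3, -0.1]
width: 0.1
gripper_force: 0.0
```

play_rows(targets=[[1,0,0,0.3,0],[1,0,0,0.6,0],[1,0,0,0.9,0],[1,0,0,1.2,0],[1,0,0,1.4,0],[1,0,0,1.4,0]])

```text
clock: 4.2
eef_pos: [531.5, 87.7, 248.4]
tool_rot: [3.141, -0.0, 1.53]
force: [-0.3, -0.1, 1.6]
width: 0.1
gripper_force: 0.5
```

play_rows(targets=[[1,0,0,-0.6,0],[1,0.4,0.05,-0.6,0],[1,0.4,0.05,-0.6,0],[1,0.4,0.05,-0.2,0],[1,0.4,0.05,0.1,0],[1,0.4,0.05,0.1,0]])

```text
clock: 4.8
eef_pos: [531.8, 91.6, 246.8]
tool_rot: [-3.141, 0.0, 1.53]
force: [-0.1, -0.3, 0.4]
width: 0.1
gripper_force: 0.0
```

play_rows(targets=[[1,0,0,0.2,0],[1,0,0,0.4,0],[1,0,0,0.6,0],[1,0,0,0.6,0]])

```text
clock: 5.2
eef_pos: [531.8, 91.6, 241.0]
tool_rot: [-3.141, 0.0, 1.53]
force: [-0.5, -0.8, 0.8]
width: -0.1
gripper_force: 0.6
```

```bash
python3 - <<'E'
from h import *
im,d,P,E,f,c=cam('scene')
x=ctrl.trace('scene','knob_top')
for r in x[:2]: 
    q=P[r['pixels']]; print(r['confidence'],r['bbox'],np.nanpercentile(q[:,2],[5,50,95]).round(1))
save(cv2.resize(im[150:300,220:420],(800,600),interpolation=cv2.INTER_CUBIC),'d')
E
```

```text
(no output)
```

View pics/d.png

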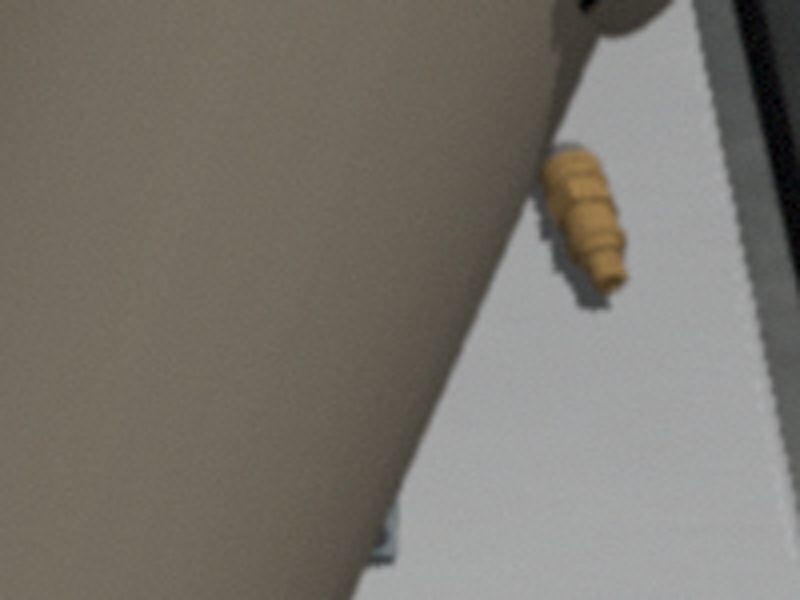

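The arm hides the stand in this view, so I'll go on by feel.

play_rows(targets=[[1,0,0,0.15,0],[1,0,0,0.3,0],[1,0,0,0.45,0]])

```text
clock: 5.6
eef_pos: [531.9, 91.5, 236.8]
tool_rot: [-3.141, 0.0, 1.53]
force: [-1.5, -0.4, 3.5]
width: 0.5
gripper_force: 2.1
```

play_rows(targets=[[1,0,0,0.1,0],[1,0,0,0.2,0]])

```text
clock: 5.8
eef_pos: [531.8, 91.6, 234.7]
tool_rot: [-3.141, 0.0, 1.53]
force: [-2.0, 0.3, 3.6]
width: -0.1
gripper_force: 2.0
```

play_rows(targets=[[1,0,0,0.1,0],[1,0,0,0.2,0]])

```text
clock: 6.0
eef_pos: [531.8, 91.6, 232.7]
tool_rot: [-3.141, 0.0, 1.53]
force: [-2.2, -0.8, 3.9]
width: -0.0
gripper_force: 2.0
```

play_rows(targets=[[1,0,0,0.06,0],[1,0,0,0.12,0]])

```text
clock: 6.2
eef_pos: [531.9, 91.6, 231.6]
tool_rot: [-3.141, 0.0, 1.53]
force: [-1.8, -0.6, 4.5]
width: -0.2
gripper_force: 2.0
```

play_rows(targets=[[1,0,0,0.05,0]])

```text
clock: 6.3
eef_pos: [531.9, 91.6, 231.1]
tool_rot: [-3.141, 0.0, 1.53]
force: [-1.9, -1.0, 4.6]
width: 0.2
gripper_force: 2.0
```

play_rows(targets=[[1,0,0,0.04,0]])

```text
clock: 6.4
eef_pos: [531.9, 91.6, 230.9]
tool_rot: [-3.141, 0.0, 1.53]
force: [-2.8, -1.8, 8.3]
width: -0.3
gripper_force: 4.0
```

play_rows(targets=[[1,0,0,0.03,0]])

```text
clock: 6.5
eef_pos: [531.9, 91.6, 230.8]
tool_rot: [3.142, 0.0, 1.53]
force: [-3.9, -1.6, 9.3]
width: 0.1
gripper_force: 4.8
```

play_rows(targets=[[1,0,0,0.03,0]])

```text
clock: 6.6
eef_pos: [531.9, 91.6, 230.8]
tool_rot: [3.141, 0.0, 1.53]
force: [-4.2, -1.7, 12.0]
width: -0.2
gripper_force: 5.8
```

play_rows(targets=[[1,0,0,0.01,0],[1,0,0,0.01,0],[1,0,0,0.01,0]])

```text
clock: 6.9
eef_pos: [531.9, 91.6, 230.8]
tool_rot: [3.141, 0.0, 1.53]
force: [-2.9, -1.3, 10.0]
width: -0.1
gripper_force: 5.1
```

play_rows(targets=[[1,0,0,-0.3,0],[1,0,0,-2,0],[1,0,0,-6,0],[0,0,0,-9,0],[0,0,0,-9,0],[0,0,0,-9,0]])

```text
clock: 7.5
eef_pos: [532.4, 91.7, 320.2]
tool_rot: [3.14, -0.0, 1.53]
force: [-0.7, -0.3, -0.5]
width: 42.9
gripper_force: 0.0
```

```bash
python3 - <<'E'
from h import *
from scipy.optimize import minimize
s=ctrl.read_state(); print(s['eef_pos'].round(1),s['tool_rot'].round(3),s['torque'].round(3))
im,d,P,E,f,c=cam('wrist')
np.savez('w2',im=im,P=P)
near=np.hypot(P[...,0]-532,P[...,1]-91.7)<30
m=near&(P[...,2]>198); q=P[m];print('knob',cv2.minEnclosingCircle(q[:,:2].astype(np.float32)),np.median(q[:,2]),len(q))
m=near&(P[...,2]>184)&(P[...,2]<194); q=P[m]; print('nut z',np.median(q[:,2]),len(q), cv2.minEnclosingCircle(q[:,:2].astype(np.float32)))
q=q[:,:2]-[532,91.7]
for a in range(0,60,5):
    n=np.radians(a+60*np.arange(6)); pr=q@np.array([np.cos(n),np.sin(n)])
    print(a,np.percentile(pr,99.5,axis=0).round(1), ((pr.max(1)>21).mean()).round(3))
u=np.argwhere(near&(P[...,2]>150)); (v0,u0),(v1,u1)=u.min(0)-15,u.max(0)+15
save(cv2.resize(im[max(v0,0):v1,u0:u1],None,fx=4,fy=4,interpolation=cv2.INTER_CUBIC)[:600,:800],'e'); print(v0,u0,v1,u1)
E
```

```text
[532.4  91.7 320.2] [ 3.14 -0.    1.53] [-0.024  0.052 -0.004]
knob ((531.9656982421875, 97.35209655761719), 28.906381607055664) 378.2184331677568 18157
nut z 189.43897971540605 966 ((531.9218139648438, 91.72512817382812), 23.38619041442871)
0 [22.1 22.3 22.5 22.3 22.  22.2] 0.102
5 [22.  22.2 22.2 22.  21.6 21.9] 0.089
10 [21.7 21.9 21.8 21.6 21.3 21.3] 0.073
15 [21.3 21.5 21.3 21.2 21.  20.9] 0.043
20 [20.8 20.9 20.7 20.8 20.8 20.6] 0.016
25 [20.4 20.5 20.4 20.4 20.4 20.3] 0.001
30 [20.7 21.  20.8 20.5 20.2 20.6] 0.017
35 [21.3 21.6 21.2 21.1 21.  21.2] 0.051
40 [21.8 22.1 21.6 21.4 21.6 21.5] 0.071
45 [22.2 22.3 21.9 21.8 22.  21.7] 0.088
50 [22.4 22.6 22.2 22.1 22.2 22. ] 0.096
55 [22.4 22.6 22.3 22.1 22.3 22.2] 0.101
139 115 398 384
```

View pics/e.png

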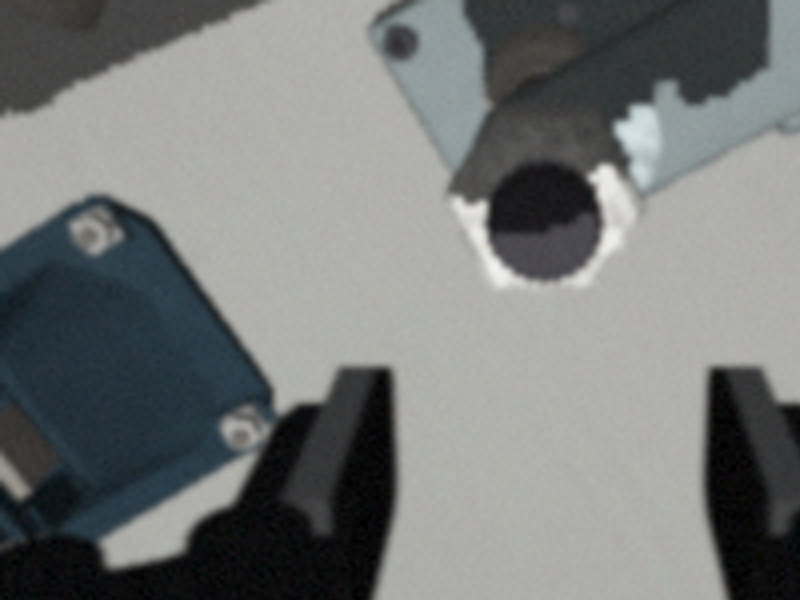

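The nut's flat normals lie at 25° mod 60°, its centre is at (532, 91.7), and the knob is now down. Turning the tool to yaw 235° leaves the whole clockwise stroke available in one grip.

play_rows(targets=[[0,0,0,0,-8],[0,0,0,0,-16],[0,0,0,0,-24],[0,0,0,0,-32],[0,0,0,0,-40],[0,0,0,0,-48],[0,0,0,0,-56],[0,0,0,0,-64],[0,0,0,0,-72],[0,0,0,0,-80]])

```text
clock: 8.55
eef_pos: [531.3, 91.4, 318.3]
tool_rot: [-3.141, -0.003, 2.933]
force: [-0.3, 0.4, -0.4]
width: 85.4
gripper_force: 0.0
```

play_rows(targets=[[0,0,0,0,-8],[0,0,0,0,-16],[0,0,0,0,-24],[0,0,0,0,-32],[0,0,0,0,-40],[0,0,0,0,-48],[0,0,0,0,-56],[0,0,0,0,-64],[0,0,0,0,-67.3],[0,0,0,0,-67.3]])

```text
clock: 9.55
eef_pos: [531.4, 91.4, 318.3]
tool_rot: [3.139, -0.001, -2.181]
force: [-0.5, -0.7, -0.1]
width: 85.6
gripper_force: 0.0
```

play_rows(targets=[[0,0,0,3,0],[0,0,0,6,0],[0,0,0,8,0],[0,0,0,9,0],[0,0,0,9,0],[0,0,0,9,0]])

```text
clock: 10.15
eef_pos: [532.2, 92.1, 230.5]
tool_rot: [-3.142, 0.001, -2.182]
force: [0.1, -0.4, 0.7]
width: 85.3
gripper_force: 0.0
```

```bash
python3 - <<'E'
from h import *
s=ctrl.read_state(); print(s['qpos'].round(3),s['eef_pos'].round(1),s['tool_rot'].round(3),s['torque'].round(3))
E
```

```text
[ 0.428  0.72  -1.073  1.837  0.734  1.044  1.589] [532.2  92.1 230.5] [-3.142e+00  1.000e-03 -2.182e+00] [-0.029  0.001 -0.022]
```

play_rows(targets=[[0,0.03,0,1.5,0],[0,0.03,0,3,0],[0,0.03,0,4,0],[0,0.03,0,4.4,0],[0,0.03,0,4.4,0]])

```text
clock: 10.65
eef_pos: [531.4, 91.3, 185.2]
tool_rot: [3.141, -0.001, -2.182]
force: [-0.4, 0.7, 1.0]
width: 85.6
gripper_force: 0.0
```

play_rows(targets=[[0.3,0,0,0,0],[0.4,0,0,0,0],[0.45,0,0,0,0],[0.5,0,0,0,0],[0.6,0,0,0,0],[0.7,0,0,0,0],[0.7,0,0,0,0]])

```text
clock: 11.35
eef_pos: [531.6, 91.7, 186.4]
tool_rot: [3.141, 0.0, -2.182]
force: [-2.2, 0.7, 5.8]
width: 40.3
gripper_force: 61.8
```

```bash
python3 - <<'E'
from h import *
s=ctrl.read_state(); print(s['qpos'].round(3),s['eef_pos'].round(1),s['tool_rot'].round(3),s['torque'].round(3),s['force'].round(1))
E
```

```text
[ 0.397  0.771 -1.021  1.882  0.804  0.969  1.533] [531.6  91.7 186.4] [ 3.141  0.    -2.182] [0.094 0.551 0.008] [-2.2  0.7  5.8]
```

play_rows(targets=[[0.7,0,0,0.006,7],[0.7,0,0,0.012,14],[0.7,0,0,0.018,21],[0.7,0,0,0.024,28],[0.7,0,0,0.03,35],[0.7,0,0,0.036,42],[0.7,0,0,0.042,49],[0.7,0,0,0.048,56],[0.7,0,0,0.053,63]])

```text
clock: 12.25
eef_pos: [531.6, 91.6, 185.9]
tool_rot: [-3.141, 0.0, 2.997]
force: [-2.5, 1.0, 6.0]
width: 40.6
gripper_force: 61.9
```

```bash
cat > s.py <<'E'
from h import *
s=ctrl.read_state(); print('q',s['qpos'].round(2),'p',s['eef_pos'].round(1),'yaw',np.degrees(s['tool_rot'][2]).round(2),'T',s['torque'].round(3),'F',s['force'].round(1),s['width'].round(1))
E
python3 s.py
```

```text
Traceback (most recent call last):
  File "s.py", line 2, in <module>
    s=ctrl.read_state(); print('q',s['qpos'].round(2),'p',s['eef_pos'].round(1),'yaw',np.degrees(s['tool_rot'][2]).round(2),'T',s['torque'].round(3),'F',s['force'].round(1),s['width'].round(1))
                                                                                                                                                                             ^^^^^^^^^^^^^^^^
AttributeError: 'float' object has no attribute 'round'
```

```bash
sed -i 's/,s\[.width.\].round(1)//' s.py; python3 s.py
```

```text
q [ 0.25  0.66 -0.74  1.89  0.6   0.83  0.62] p [531.6  91.6 185.9] yaw 171.73 T [0.016 0.57  0.072] F [-2.5  1.   6. ]
```

play_rows(targets=[[0.7,0,0,0.006,7],[0.7,0,0,0.012,14],[0.7,0,0,0.018,21]])

```text
clock: 12.55
eef_pos: [531.6, 91.5, 185.7]
tool_rot: [-3.141, 0.0, 2.631]
force: [-2.7, 0.4, 6.4]
width: 40.3
gripper_force: 61.9
```

```bash
python3 s.py
```

```text
q [ 0.19  0.64 -0.64  1.89  0.52  0.79  0.33] p [531.6  91.5 185.7] yaw 150.73 T [0.04  0.576 0.058] F [-2.7  0.4  6.4]
```

play_rows(targets=[[0.7,0,0,0.006,7],[0.7,0,0,0.012,14]])

```text
clock: 12.75
eef_pos: [531.6, 91.5, 185.6]
tool_rot: [-3.141, 0.0, 2.386]
force: [-2.7, -0.2, 5.7]
width: 40.3
gripper_force: 61.9
```

```bash
python3 s.py
```

```text
q [ 0.15  0.62 -0.57  1.89  0.47  0.77  0.14] p [531.6  91.5 185.6] yaw 136.73 T [0.038 0.585 0.054] F [-2.7 -0.2  5.7]
```

play_rows(targets=[[0.7,0,0,0.006,7],[0.7,0,0,0.012,14]])

```text
clock: 12.95
eef_pos: [531.6, 91.4, 185.5]
tool_rot: [-3.141, 0.0, 2.142]
force: [-2.8, 0.3, 5.2]
width: 40.2
gripper_force: 61.9
```

```bash
python3 s.py
```

```text
q [ 0.11  0.61 -0.5   1.89  0.42  0.75 -0.06] p [531.6  91.4 185.5] yaw 122.73 T [0.017 0.591 0.04 ] F [-2.8  0.3  5.2]
```

play_rows(targets=[[0.7,0,0,0.006,7],[0.7,0,0,0.012,14]])

```text
clock: 13.15
eef_pos: [531.5, 91.4, 185.4]
tool_rot: [-3.141, 0.0, 1.898]
force: [-2.1, 0.0, 5.6]
width: 40.4
gripper_force: 61.9
```

```bash
python3 s.py
```

```text
q [ 0.06  0.6  -0.43  1.89  0.36  0.73 -0.25] p [531.5  91.4 185.4] yaw 108.73 T [-0.014  0.637  0.034] F [-2.1  0.   5.6]
```

play_rows(targets=[[0.7,0,0,0.006,7],[0.7,0,0,0.012,14]])

```text
clock: 13.35
eef_pos: [531.4, 91.4, 185.2]
tool_rot: [-3.141, 0.001, 1.654]
force: [-2.4, 0.0, 5.7]
width: 40.6
gripper_force: 62.1
```

```bash
python3 s.py
```

```text
q [ 0.02  0.59 -0.36  1.89  0.3   0.72 -0.44] p [531.4  91.4 185.2] yaw 94.74 T [0.031 0.702 0.197] F [-2.4  0.   5.7]
```

play_rows(targets=[[0.7,0,0,0.006,7]])

```text
clock: 13.45
eef_pos: [531.4, 91.4, 185.2]
tool_rot: [-3.141, 0.001, 1.532]
force: [-3.5, 0.1, 6.7]
width: 40.6
gripper_force: 62.3
```

```bash
python3 s.py
```

```text
q [-0.    0.58 -0.33  1.89  0.28  0.71 -0.53] p [531.4  91.4 185.2] yaw 87.77 T [0.017 0.659 0.153] F [-3.5  0.1  6.7]
```

play_rows(targets=[[0.7,0,0,0.006,7]])

```text
clock: 13.55
eef_pos: [531.4, 91.4, 185.2]
tool_rot: [-3.141, 0.001, 1.41]
force: [-2.0, 0.2, 7.1]
width: 40.2
gripper_force: 62.4
```

```bash
python3 s.py
```

```text
q [-0.03  0.58 -0.29  1.89  0.25  0.7  -0.63] p [531.4  91.4 185.2] yaw 80.78 T [0.019 0.68  0.272] F [-2.   0.2  7.1]
```

play_rows(targets=[[0.7,0,0,0.005,6]])

```text
clock: 13.65
eef_pos: [531.4, 91.5, 185.1]
tool_rot: [-3.141, 0.001, 1.306]
force: [-3.4, -0.3, 6.8]
width: 40.2
gripper_force: 62.5
```

```bash
python3 s.py
```

```text
q [-0.05  0.58 -0.26  1.9   0.22  0.7  -0.71] p [531.4  91.5 185.1] yaw 74.82 T [-0.006  0.648  0.339] F [-3.4 -0.3  6.8]
```

play_rows(targets=[[0.7,0,0,0.004,5],[0.7,0,0,0.008,10]])

```text
clock: 13.85
eef_pos: [531.4, 91.5, 185.1]
tool_rot: [-3.142, 0.001, 1.133]
force: [-3.4, 0.5, 7.3]
width: 40.6
gripper_force: 62.7
```

```bash
python3 s.py
```

```text
q [-0.08  0.57 -0.21  1.9   0.18  0.69 -0.84] p [531.4  91.5 185.1] yaw 64.9 T [0.048 0.696 0.377] F [-3.4  0.5  7.3]
```

play_rows(targets=[[0.7,0,0,0,0],[0.7,0,0,0,0],[0.7,0,0,0,0]])

```text
clock: 14.15
eef_pos: [531.3, 91.4, 185.1]
tool_rot: [-3.141, 0.001, 1.135]
force: [-3.1, -0.4, 7.0]
width: 40.2
gripper_force: 62.3
```

```bash
python3 s.py
```

```text
q [-0.08  0.57 -0.21  1.9   0.18  0.69 -0.84] p [531.3  91.4 185.1] yaw 65.06 T [0.011 0.696 0.154] F [-3.1 -0.4  7. ]
```

play_rows(targets=[[0.7,0,0,0.002,4],[0.7,0,0,0.002,4],[0.7,0,0,0.002,4]])

```text
clock: 14.45
eef_pos: [531.4, 91.5, 185.1]
tool_rot: [-3.142, 0.001, 1.066]
force: [-3.3, 0.2, 7.3]
width: 40.3
gripper_force: 62.5
```

play_rows(targets=[[0.6,0,0,0,0],[0.5,0,0,0,0],[0.4,0,0,0,0],[0.3,0,0,0,0],[0,0,0,0,0],[0,0,0,0,0],[0,0,0,0,0]])

```text
clock: 15.15
eef_pos: [531.9, 91.4, 184.5]
tool_rot: [3.141, -0.0, 1.064]
force: [-0.5, -1.0, -0.2]
width: 85.3
gripper_force: 0.0
```

play_rows(targets=[[0,0,0,-1,0],[0,0,0,-4,0],[0,0,0,-8,0],[0,0,0,-12,0],[0,0,0,-14,0],[0,0,0,-14,0]])

```text
clock: 15.75
eef_pos: [533.6, 92.0, 328.8]
tool_rot: [3.135, -0.005, 1.064]
force: [0.6, 0.5, 0.3]
width: 85.4
gripper_force: 0.0
```

```bash
python3 s.py; python3 - <<'E'
from h import *
im,d,P,E,f,c=cam('wrist')
near=np.hypot(P[...,0]-532,P[...,1]-91.7)<30
m=near&(P[...,2]>196)&(P[...,2]<215); q=P[m];print('knob',cv2.minEnclosingCircle(q[:,:2].astype(np.float32)),np.median(q[:,2]))
m=near&(P[...,2]>184)&(P[...,2]<193); q=P[m]; print('nut z',np.median(q[:,2]))
q=q[:,:2]-[532,91.7]
for a in range(0,60,4):
    n=np.radians(a+60*np.arange(6)); pr=q@np.array([np.cos(n),np.sin(n)]); print(a,((pr.max(1)>21).mean()).round(3),end='; ')
save(im,'f')
E
```

```text
q [-0.06  0.4  -0.23  1.73  0.1   1.02 -0.83] p [533.6  92.  328.8] yaw 60.98 T [0.059 0.018 0.021] F [0.6 0.5 0.3]
knob ((532.0665283203125, 91.58576965332031), 13.357499122619629) 205.70973585171248
nut z 188.31169231449502
0 0.024; 4 0.041; 8 0.063; 12 0.078; 16 0.085; 20 0.096; 24 0.096; 28 0.093; 32 0.087; 36 0.076; 40 0.064; 44 0.043; 48 0.018; 52 0.002; 56 0.001;
```

View pics/f.png

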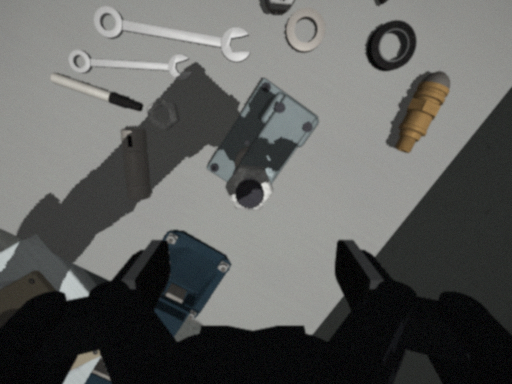

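The knob is still down at z = 205.7, pixel (249, 193), and the nut is seated, with its flats at 54° after a small springback. The torque data put washer contact at about yaw 97°. That gives a peak of about 0.3 N m and roughly 0.1 mm of closure left, so I'm handing in.

```bash
python3 -c "
from cell import ctrl
print(ctrl.finish_job())"
```

```text
the job is handed in; nothing more can be done
None
```

I handed the job in at about 16 s on the clock, and no verdict came back: the plunger was pushed onto the arbor with about 12 N at the tool, and the lock nut was run down and nipped up to an estimated 0.3 N m. I judged that torque from noisy wrist readings, and the nut sprang back about 22° on release, leaving the collet closed by an estimated 0.1 mm against the required 0.06 mm.

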